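Make up two condiment caddies

ROBOT

A 6-joint arm with a two-finger parallel gripper is mounted at the origin on the work surface. World frame = base frame: x ahead of the robot, y to its left, z up, the work surface at z = 0. Lengths are in m, angles in rad, forces in N, time in s.
With the tool pointing down it reaches from about 0.3 to 1 m from the base axis. Payload 5.1 kg.
Tool frame: the origin (TCP) lies at the very end of the fingers, on their centre line; the grasp point (between the pads) lies 19 mm behind it; z points along the fingers, y is the direction in which the jaws open and shut (so a half turn about z gives the same grasp; the last joint's range is limited). The gripper opens to 95 mm and grips with 3 to 60 N. Pads are 20 mm wide; open, the fingers measure 119 mm over their backs; the gripper's body (75 mm by 180 mm) begins 59 mm behind the grasp point.
Start: joints at [-1.399, 0.124, 1.65, -0, 1.367, -0.083], TCP at [0.164, -0.629, 0.215] pointing down, gripper open.
Joint ranges: [-2.61, 2.61], [-1.02, 2.33], [0.03, 2.71], [-1.35, 4.49], [0.32, 2.68], [-2.91, 2.91]. Speed limits (rad/s): [2.57, 2.57, 3.14, 3.14, 3.14, 3.14].

INTERFACE

Orientations are given as a rotation vector (axis times angle).
In Python, from bench import * gives the robot as it stands.
- The arm moves only by the shell command python3 -m jog 'ROWS' [FORCE]. ROWS is text: rows parted by semicolons, each of 7 numbers parted by spaces: the finger opening in m, from 0 to 0.0951, then the shift along the world's x, y, z in m, then the turn, a rotation vector about the world's x, y, z in degrees. In form: grip x y z wx wy wz; .... A call has 1 to 20 rows; each row is the pose to reach, as a shift and turn from the pose commanded when the call began; what a row does not reach only later rows make up. A row lasts 1/10 s, in which the tool goes at most 50 mm and 8.59 degrees, less where a joint would pass 70% of its speed; a pose out of reach is approached as far as the arm can. A call with a gripper value outside its range is refused whole. The fingers move at their own pace and stop on an object; FORCE is the grip in N (left out, the last holds). Time passes only in rows, so rows that repeat a pose let the fingers close. It gives the time, the measured TCP pose, the force and the opening at its end, in the units of the state.
- sense(): the state, without advancing time (a new reading comes with each control period).
- grab_frame(name): name is "scene" or "top" or "wrist"; returns a dict with "img" (384x512x3 uint8, red, green, blue), "camera_matrix" (3x3 intrinsics, pixels), "position" and "rotation" of the camera in the world. Camera axes: x right, y down, z forward; pixel columns grow to the right and rows downward; lengths in m; the calibration is good to about 2 mm. A picture is of the moment at which its call begins. There is no depth.
- sign_off(): hands the job in, once; it reports no verdict.
Trained networks look in a picture, given as the dict that the camera call returned (one of the last four; its "shot" number tells which), for a name from the list of things; names that differ only in an ending like _2 or _b are one class to them, and where a whole thing is asked for, a point or a joint stands for the part that bears it (a point fixed in the world has none). Each returns a list of dicts, best first, with "confidence" (0 to 1); they miss things now and then, are a little off and sometimes report something else, mostly with a low value. They report only what shows in the picture. A call takes as long as a camera call. They do not tell look-alikes from the thing itself.
- boxes_of(picture, thing): "rect" ([left, top, right, bottom] in pixels, round what is visible of it).
The state is a dict: "clock": time; "qpos": joint angles; "joint_vel": joint speeds; "joint_efforts": joint torques, N m; "tool_pos": TCP position; "eef_rot": TCP orientation; "contact_force": force on the tool from outside, world axes, zero at the start; "wrist_torque": the same for the moment, N m; "finger_gap": opening from 0.0 (shut) to 1.0 (fully open).
Only numpy, scipy, OpenCV 4.12 (cv2) and the standard library are available. Lean on these libraries where they do the work, as an engineer would, in place of code of your own. Each camera call takes 0.05 s, during which the arm holds its last target.

TASK

Make up two condiment caddies on the kitchen island, one item upright in each section: the long caddy gets the oil bottle in the middle section with the salt shaker and the pepper mill either side of it (either way round), and the short caddy gets the honey jar and the sugar pourer. Set each one down on the section's floor, do not drop it, and leave the square vinegar bottle and the jam jar standing where they are.

Things in the scene. Friction and masses are not known exactly. Their poses are not given: they have to be found in the camera images.
- caddy_three: Long caddy: low open wooden box with three square sections in a row, dark steel corner straps. Origin: centre of its underside; y along the row, x across it, z up. Outside 250 mm (y) x 86 mm (x), 40 mm high; walls 4 mm, floor 6 mm thick; sections 78 x 78 mm inside, centred on x = 0 at y = -82 mm, 0 and +82 mm. Fixed, empty, its row within 10 degrees of world y.
- caddy_two: Short caddy: the same kind of box with only two square sections. Origin: centre of its underside; y along the row, x across it, z up. Outside 168 mm (y) x 86 mm (x), 40 mm high; walls 4 mm, floor 6 mm thick; sections 78 x 78 mm inside, centred on x = 0 at y = -41 mm and +41 mm. Fixed, empty, its row within 10 degrees of world y.
- oil_bottle: The oil bottle: round, slender-necked, dark green glass with a thin steel pouring spout; the tallest thing of the stock, 190 mm. Body 54 mm in diameter up to 105 mm, shoulder, straight neck 26 mm in diameter from 130 to 165 mm high (grip there), then a tapering spout. About 0.4 kg. Origin: centre of its underside, z up. Starts upright.
- salt_shaker: The salt shaker: slim white ceramic cylinder with a domed steel cap pierced by seven small holes. 44 mm in diameter, 85 mm high, straight-sided up to 76 mm (grip at 50 to 75 mm). About 0.14 kg. Origin: centre of its underside, z up. Starts upright.
- pepper_mill: The pepper mill: turned dark wood, 140 mm high, with a waisted body, rounded head and a small steel ball on top. Foot 50 mm in diameter, waist 34 mm at 45 mm high, straight 42 mm diameter section from 78 to 108 mm high (grip there). About 0.2 kg. Origin: centre of its underside, z up. Starts upright.
- honey_jar: The honey jar: amber glass jar with a pale wooden lid that has a turned wooden knob in its middle. 106 mm high with knob, body 58 mm in diameter up to 76 mm (grip at 50 to 75 mm), lid 60 mm in diameter from 80 to 90 mm. The lid stays on. About 0.35 kg. Origin: centre of its underside, z up. Starts upright.
- sugar_pourer: The sugar pourer: pale cylinder full of white sugar with a conical steel top ending in a short spout tube. 123 mm high, body 56 mm in diameter up to 82 mm (grip at 55 to 80 mm), cap rim 58 mm in diameter at 82 to 90 mm, cone above. The top stays on. About 0.32 kg. Origin: centre of its underside, z up. Starts upright.
- vinegar_bottle: The vinegar bottle, which is not wanted: square red-brown bottle with a round cork ball stopper, 50 x 50 mm, 154 mm high. Origin: centre of its underside, z up. Starts upright.
- jam_jar: The jam jar, which is not wanted: wide low dark red jar with a paper label and a flat plain steel lid, 66 mm in diameter, 64 mm high. Origin: centre of its underside, z up. Starts upright.
Mind the look-alikes: they are no part of the job. Leave any purple look-alike of the jam_jar alone.

How it is judged:
At the end, for the whole second after the job is handed in: Long caddy: oil bottle in the middle, salt shaker and pepper mill outside it; short caddy: honey jar and sugar pourer, one each. Each within 20 mm of its section's centre, under 4 mm off its floor, within 0.1 rad of upright; vinegar bottle and jam jar upright, not moved over 30 mm; all at rest (x of oil_bottle in the frame of caddy_three between -0.02 and 0.02 m and y of oil_bottle in the frame of caddy_three between -0.02 and 0.02 m and z of oil_bottle in the frame of caddy_three between 0.002 and 0.01 m and ((x of salt_shaker in the frame of caddy_three between -0.02 and 0.02 m and y of salt_shaker in the frame of caddy_three between 0.062 and 0.102 m and z of salt_shaker in the frame of caddy_three between 0.002 and 0.01 m and x of pepper_mill in the frame of caddy_three between -0.02 and 0.02 m and y of pepper_mill in the frame of caddy_three between -0.102 and -0.062 m and z of pepper_mill in the frame of caddy_three between 0.002 and 0.01 m) or (x of salt_shaker in the frame of caddy_three between -0.02 and 0.02 m and y of salt_shaker in the frame of caddy_three between -0.102 and -0.062 m and z of salt_shaker in the frame of caddy_three between 0.002 and 0.01 m and x of pepper_mill in the frame of caddy_three between -0.02 and 0.02 m and y of pepper_mill in the frame of caddy_three between 0.062 and 0.102 m and z of pepper_mill in the frame of caddy_three between 0.002 and 0.01 m)) and ((x of honey_jar in the frame of caddy_two between -0.02 and 0.02 m and y of honey_jar in the frame of caddy_two between 0.021 and 0.061 m and z of honey_jar in the frame of caddy_two between 0.002 and 0.01 m and x of sugar_pourer in the frame of caddy_two between -0.02 and 0.02 m and y of sugar_pourer in the frame of caddy_two between -0.061 and -0.021 m and z of sugar_pourer in the frame of caddy_two between 0.002 and 0.01 m) or (x of honey_jar in the frame of caddy_two between -0.02 and 0.02 m and y of honey_jar in the frame of caddy_two between -0.061 and -0.021 m and z of honey_jar in the frame of caddy_two between 0.002 and 0.01 m and x of sugar_pourer in the frame of caddy_two between -0.02 and 0.02 m and y of sugar_pourer in the frame of caddy_two between 0.021 and 0.061 m and z of sugar_pourer in the frame of caddy_two between 0.002 and 0.01 m)) and angle between each of oil_bottle, salt_shaker, pepper_mill, honey_jar, sugar_pourer, vinegar_bottle, jam_jar's own z axis and vertical below 0.1 rad and linear speed of each of oil_bottle, salt_shaker, pepper_mill, honey_jar, sugar_pourer, vinegar_bottle, jam_jar below 0.02 m/s and angular speed of each of oil_bottle, salt_shaker, pepper_mill, honey_jar, sugar_pourer, vinegar_bottle, jam_jar below 0.5 rad/s and distance of each of vinegar_bottle, jam_jar from where it was at the start of the episode below 0.03 m); the robot touches nothing.
It fails at once if the vinegar bottle is shifted by more than 30 mm or tipped (distance of vinegar_bottle from where it was at the start of the episode above 0.03 m or angle between vinegar_bottle's own z axis and vertical above 0.35 rad).
It fails at once if the jam jar is shifted by more than 30 mm or tipped (distance of jam_jar from where it was at the start of the episode above 0.03 m or angle between jam_jar's own z axis and vertical above 0.35 rad).
It fails at once if one of the five items falls: moves faster than 0.45 m/s with the fingers not touching it ((linear speed of oil_bottle above 0.45 m/s and contact force between the fingers and oil_bottle below 0.05 N) or (linear speed of salt_shaker above 0.45 m/s and contact force between the fingers and salt_shaker below 0.05 N) or (linear speed of pepper_mill above 0.45 m/s and contact force between the fingers and pepper_mill below 0.05 N) or (linear speed of honey_jar above 0.45 m/s and contact force between the fingers and honey_jar below 0.05 N) or (linear speed of sugar_pourer above 0.45 m/s and contact force between the fingers and sugar_pourer below 0.05 N)).
It also fails if it takes over 128 s, if anything falls off the work surface, if the arm or the gripper's body presses on something with over 40 N, if the wrist force passes 120 N, or if a joint passes its speed limit or range.

## Working session

There is one attempt and no reset: what is moved stays moved. The work goes in short steps, Python scripts to look and compute and a shell command to move; the robot and the scene stay as the last step left them, time stands still between calls to the robot, and variables do not carry over. Pictures are saved under pics/ and viewed, and the job is handed in when it is done.

```bash
ls; mkdir -p pics; python3 - <<'E'
from bench import *
import cv2
s=sense(); print(s)
for n in ["scene","top","wrist"]:
    f=grab_frame(n); cv2.imwrite(f"pics/{n}0.png",f["img"][:,:,::-1])
    print(n,f["camera_matrix"],f["position"],f["rotation"])
    if n!="wrist":
      for t in ["caddy_three","caddy_two","oil_bottle","salt_shaker","pepper_mill","honey_jar","sugar_pourer","vinegar_bottle","jam_jar"]:
        print(t,[( [round(float(v)) for v in b["rect"]],round(float(b["confidence"]),2)) for b in boxes_of(f,t)])
E
```

```text
pics
{'clock': 0.0, 'qpos': array([-1.39859044e+00,  1.24474677e-01,  1.65166458e+00, -2.25461394e-05,
        1.36751407e+00, -8.26147259e-02]), 'joint_vel': array([-0.00121602, -0.00206949,  0.00020454,  0.00175441,  0.0016107 ,
        0.00042864]), 'joint_efforts': array([-1.19021017e-03, -4.17602599e+01, -3.59930778e+01,  7.74194417e-02,
        4.91794688e-02, -1.70890908e-04]), 'tool_pos': array([ 0.16369201, -0.62838366,  0.21341233]), 'eef_rot': array([-3.11408593e+00, -3.98934865e-01,  1.79476628e-04]), 'contact_force': array([ 0.79994642, -1.00223363, -0.17727972]), 'wrist_torque': array([ 0.02037579, -0.00051746, -0.02221546]), 'finger_gap': 0.9968262176137244}
scene [[381.58573685   0.         257.52924832]
 [  0.         381.58573685 191.53027215]
 [  0.           0.           1.        ]] [ 0.99778692 -0.65592013  0.95950399] [-2.33704232 -0.65585069  0.26203258]
caddy_three [([226, 137, 279, 194], 0.73)]
caddy_two [([162, 201, 222, 260], 0.88)]
oil_bottle [([195, 242, 220, 293], 0.69), ([248, 228, 267, 261], 0.4)]
salt_shaker [([139, 297, 162, 323], 0.58)]
pepper_mill
[... 502 characters left out ...]
three [([164, 215, 260, 259], 0.78)]
caddy_two [([302, 218, 364, 251], 0.78)]
oil_bottle [([362, 176, 392, 197], 0.6)]
salt_shaker [([418, 206, 442, 219], 0.9)]
pepper_mill [([207, 158, 228, 181], 0.89)]
honey_jar [([256, 138, 275, 171], 0.96)]
sugar_pourer [([306, 148, 332, 174], 0.71)]
vinegar_bottle [([107, 200, 134, 222], 0.89)]
jam_jar [([162, 132, 189, 162], 0.88), ([73, 211, 100, 236], 0.83), ([138, 172, 170, 197], 0.81), ([97, 166, 126, 190], 0.61), ([416, 207, 441, 221], 0.29)]
wrist [[269.13567387   0.         252.08737241]
 [  0.         269.13567387 194.99979938]
 [  0.           0.           1.        ]] [ 0.24646962 -0.60703793  0.38471598] [ 2.28534854 -1.76719158 -0.26980063]
```

```bash
python3 - <<'E'
import cv2
for n,r in [("top",(60,120,460,280)),("scene",(120,80,360,340))]:
    i=cv2.imread(f"pics/{n}0.png")
    x0,y0,x1,y1=r
    c=i[y0:y1,x0:x1]; k=min(800/(x1-x0),600/(y1-y0))
    cv2.imwrite(f"pics/{n}0c.png",cv2.resize(c,None,fx=k,fy=k,interpolation=cv2.INTER_CUBIC)); print(k)
E
```

```text
2.0
2.3076923076923075
```

View pics/top0c.png

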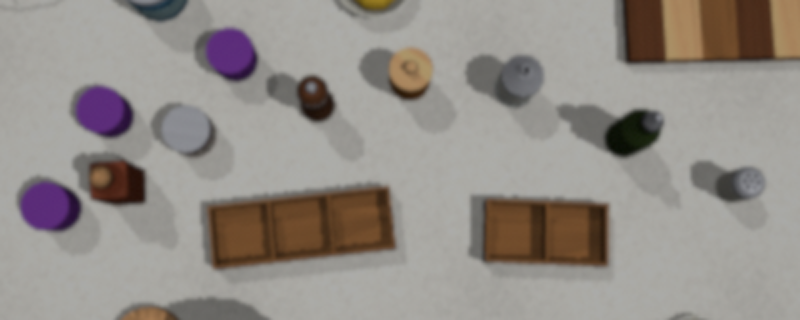

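View pics/scene0c.png

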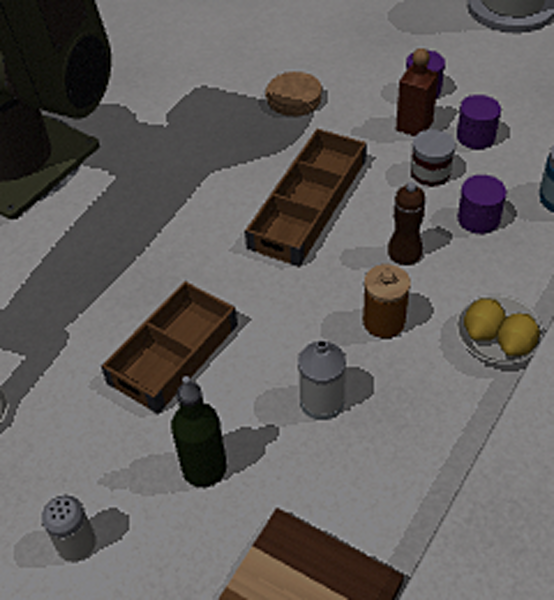

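View pics/top0.png

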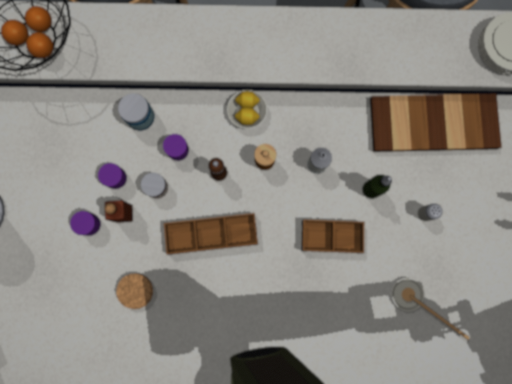

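The top view shows the caddies at about (211,233) and (333,236). Pepper is at (218,168), honey (265,155), sugar (319,160), oil (377,186) and salt (431,212). Vinegar is at (118,210) and jam at (153,185); the three purple jars are look-alikes. Next I'll fit the models to both views.

```bash
cat > h.py <<'E'
import numpy as np, cv2
from scipy.spatial.transform import Rotation as R
from scipy.optimize import minimize, least_squares
PROF={ # (z,r)
'oil_bottle':[(0,27),(105,27),(130,13),(165,13),(190,4)],
'salt_shaker':[(0,22),(76,22),(85,8)],
'pepper_mill':[(0,25),(15,24),(45,17),(78,21),(108,21),(122,17),(130,7),(140,4)],
'honey_jar':[(0,29),(76,29),(80,30),(90,30),(91,9),(106,9)],
'sugar_pourer':[(0,28),(82,29),(90,29),(112,9),(123,6)],
}
def proj(f,P):
    Rm=R.from_rotvec(np.array(f['rotation'])).as_matrix() if np.ndim(f['rotation'])==1 else np.array(f['rotation'])
    c=(np.atleast_2d(P)-f['position'])@Rm
    u=c@np.array(f['camera_matrix']).T
    return u[:,:2]/u[:,2:]
def ray(f,uv,z):
    Rm=R.from_rotvec(np.array(f['rotation'])).as_matrix()
    d=Rm@np.linalg.inv(f['camera_matrix'])@np.array([uv[0],uv[1],1.])
    p=np.array(f['position']); return (p+d*(z-p[2])/d[2])[:2]
def hulls(f,name,xy):
    t=np.linspace(0,2*np.pi,40,endpoint=False); out=[]
    pr=PROF[name]
    cs=[np.c_[xy[0]+r/1e3*np.cos(t),xy[1]+r/1e3*np.sin(t),0*t+z/1e3] for z,r in pr]
    pp=[proj(f,c) for c in cs]
    return [cv2.convexHull(np.vstack([pp[i],pp[i+1]]).astype(np.float32)) for i in range(len(pp)-1)]
def boxpts(xy,yaw,L,z=(0,.04),W=.086):
    c,s=np.cos(yaw),np.sin(yaw)
    return np.array([[xy[0]+c*a-s*b,xy[1]+s*a+c*b,zz] for zz in z for a,b in [(-W/2,-L/2),(W/2,-L/2),(W/2,L/2),(-W/2,L/2)]])
S=8
def mask(shape,hs,off,sc=S):
    m=np.zeros(shape,np.uint8)
    for h in hs: cv2.fillConvexPoly(m,np.round((h.reshape(-1,2)-off+.5)*sc*16-8).astype(np.int32),255,shift=4)
    return m
E
cat > fit.py <<'E'
from h import *
from bench import *
import pickle
F={n:grab_frame(n) for n in ['top','scene']}
pickle.dump(F,open('F.pkl','wb'))
B={}
for n in F:
  for t in list(PROF)+['caddy_three','caddy_two','vinegar_bottle']:
    bs=boxes_of(F[n],t)
    if bs: B[n,t]=bs[0]['rect']
pickle.dump(B,open('B.pkl','wb'))
# bbox-based fit for both views
def bbox(hs):
    a=np.vstack([h.reshape(-1,2) for h in hs]); return np.r_[a.min(0),a.max(0)]
for t in PROF:
    p0=None
    for n in ['top','scene']:
        if (n,t) in B:
            b=np.array(B[n,t],float)
            g=least_squares(lambda p: bbox(hulls(F[n],t,p))-b,[.45,0],diff_step=1e-3,x_scale=.01)
            print(t,n,g.x.round(4),(g.fun).round(1))
E
python3 fit.py
```

```text
oil_bottle top [ 0.5967 -0.2825] [ 0.  -0.8 -0.   0.9]
oil_bottle scene [ 0.6074 -0.2861] [-1.   0.2  1.1 -0.2]
salt_shaker top [ 0.5301 -0.4351] [-0.8 -3.2  0.7  3.4]
salt_shaker scene [ 0.5342 -0.442 ] [-1.3 -1.7  1.4  1.6]
pepper_mill top [0.4677 0.167 ] [ 36.5  12.  -39.7 -12.7]
pepper_mill scene [0.644  0.1511] [ 1.1 -0.9 -1.1  0.9]
honey_jar top [0.6848 0.0185] [-0.6  0.6  0.6 -0.6]
honey_jar scene [0.6825 0.0218] [-0.4 -1.5  0.4  1.4]
sugar_pourer top [ 0.4657 -0.165 ] [ 17.9   5.4 -16.7  -5.6]
sugar_pourer scene [ 0.6702 -0.1364] [ 1.5 -1.  -1.5  1. ]
```

```bash
cat > fit2.py <<'E'
from h import *
import pickle
F=pickle.load(open('F.pkl','rb'));B=pickle.load(open('B.pkl','rb'))
init={'oil_bottle':(.602,-.284),'salt_shaker':(.532,-.438),'pepper_mill':(.644,.151),'honey_jar':(.684,.020),'sugar_pourer':(.670,-.136)}
res={}
# photometric contrast fit: colour difference across the silhouette edge (gradient magnitude on outline), both views
G={}
for n in F:
    im=cv2.GaussianBlur(F[n]['img'],(0,0),1.0).astype(np.float32)
    gx=cv2.Sobel(im,cv2.CV_32F,1,0);gy=cv2.Sobel(im,cv2.CV_32F,0,1)
    G[n]=np.sqrt((gx**2+gy**2).sum(2))
def outline(hs):
    off=np.vstack([h.reshape(-1,2) for h in hs]).min(0)-3
    m=mask((90*S,90*S),hs,off)
    cs,_=cv2.findContours(m,cv2.RETR_EXTERNAL,cv2.CHAIN_APPROX_NONE)
    c=max(cs,key=len).reshape(-1,2)[::4]
    return c/S+off-.5+.5/S
def score(n,t,p):
    o=outline(hulls(F[n],t,p)).astype(np.float32)
    v=cv2.remap(G[n],o[:,0:1],o[:,1:2],cv2.INTER_LINEAR)
    return np.sqrt(v).mean()
for t,p0 in init.items():
    for ns in [('top',),('scene',),('top','scene')]:
        best=None
        for step,rad in [(.003,7),(.001,3)]:
            c=np.array(p0 if best is None else best[1]);best=None
            for i in range(-rad,rad+1):
                for j in range(-rad,rad+1):
                    p=c+step*np.array([i,j]); s=sum(score(n,t,p) for n in ns)
                    if best is None or s>best[0]: best=(s,p)
        print(t,ns,best[1].round(4),round(best[0],1))
    res[t]=best[1]
# caddies: outline of hull
def cs(n,p,L):
    o=cv2.convexHull(proj(F[n],boxpts(p[:2],p[2],L)).astype(np.float32)).reshape(-1,2)
    q=np.vstack([o[i]+(o[(i+1)%len(o)]-o[i])*np.linspace(0,1,40)[:,None] for i in range(len(o))]).astype(np.float32)
    return np.sqrt(cv2.remap(G[n],q[:,0:1],q[:,1:2],cv2.INTER_LINEAR)).mean()
for t,L,px in [('caddy_three',.25,(211,233)),('caddy_two',.168,(333,236))]:
    xy=ray(F['top'],px,.03)
    for ns in [('top',),('scene',),('top','scene')]:
        b=None
        for step,rad,ys in [(.003,5,np.radians(np.arange(-10,11,2))),(.001,3,np.radians(np.arange(-2,2.1,.5)))]:
            c=np.r_[xy,0] if b is None else b[1]; b=None
            for i in range(-rad,rad+1):
                for j in range(-rad,rad+1):
                    for y in ys:
                        p=c+[step*i,step*j,y]; s=sum(cs(n,p,L) for n in ns)
                        if b is None or s>b[0]: b=(s,p)
        print(t,ns,b[1][:2].round(4),np.degrees(b[1][2]).round(1),round(b[0],1))
    res[t]=b[1]
pickle.dump(res,open('res.pkl','wb'))
for n,r in [("top",(150,120,460,280)),("scene",(120,120,320,340))]:
    x0,y0,x1,y1=r;k=min(800/(x1-x0),600/(y1-y0))
    c=cv2.resize(F[n]['img'][y0:y1,x0:x1,::-1],None,fx=k,fy=k,interpolation=cv2.INTER_CUBIC)
    for t in res:
        if t in PROF: o=outline(hulls(F[n],t,res[t]))
        else: o=cv2.convexHull(proj(F[n],boxpts(res[t][:2],res[t][2],.25 if 'three' in t else .168)).astype(np.float32)).reshape(-1,2)
        cv2.polylines(c,[np.round((o-[x0,y0]+.5)*k-.5).astype(np.int32)],True,(0,255,255),1)
    cv2.imwrite(f'pics/{n}_fit.png',c)
E
python3 fit2.py
```

```text
oil_bottle ('top',) [ 0.603 -0.286] 18.8
oil_bottle ('scene',) [ 0.601 -0.287] 20.6
oil_bottle ('top', 'scene') [ 0.602 -0.287] 39.2
salt_shaker ('top',) [ 0.535 -0.438] 14.3
salt_shaker ('scene',) [ 0.534 -0.44 ] 15.4
salt_shaker ('top', 'scene') [ 0.535 -0.439] 29.4
pepper_mill ('top',) [0.647 0.151] 19.2
pepper_mill ('scene',) [0.644 0.15 ] 20.8
pepper_mill ('top', 'scene') [0.645 0.15 ] 39.5
honey_jar ('top',) [0.683 0.02 ] 13.9
honey_jar ('scene',) [0.68 0.02] 17.1
honey_jar ('top', 'scene') [0.68 0.02] 30.6
sugar_pourer ('top',) [ 0.674 -0.13 ] 13.6
sugar_pourer ('scene',) [ 0.674 -0.134] 14.7
sugar_pourer ('top', 'scene') [ 0.674 -0.132] 27.8
caddy_three ('top',) [0.4721 0.1669] 6.5 16.5
caddy_three ('scene',) [0.4691 0.1629] 7.0 20.0
caddy_three ('top', 'scene') [0.4701 0.1649] 6.5 35.6
caddy_two ('top',) [ 0.4686 -0.1691] -3.0 16.7
caddy_two ('scene',) [ 0.4666 -0.1731] -1.5 19.8
caddy_two ('top', 'scene') [ 0.4676 -0.1721] -2.5 35.4
```

View pics/top_fit.png

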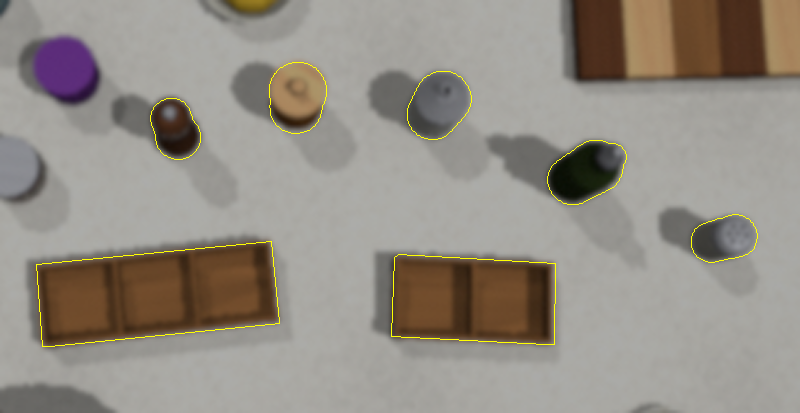

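View pics/scene_fit.png

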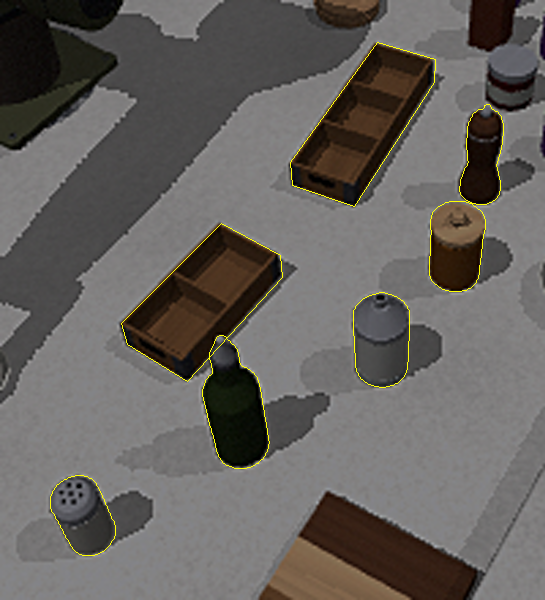

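```bash
python3 - <<'E'
from h import *
import pickle
from bench import *
r=pickle.load(open('res.pkl','rb'))
s=sense();print(s['tool_pos'],R.from_rotvec(s['eef_rot']).as_matrix().round(3))
for t,ys in [('caddy_three',(-.082,0,.082)),('caddy_two',(-.041,.041))]:
    x,y,a=r[t]
    for v in ys: print(t,v,(x-np.sin(a)*v).round(4),(y+np.cos(a)*v).round(4),np.degrees(a))
E
```

```text
[ 0.16380571 -0.62901017  0.21466574] [[ 0.968  0.252  0.   ]
 [ 0.252 -0.968 -0.   ]
 [-0.     0.    -1.   ]]
caddy_three -0.082 0.4794 0.0834 6.5
caddy_three 0 0.4701 0.1649 6.5
caddy_three 0.082 0.4608 0.2464 6.5
caddy_two -0.041 0.4658 -0.213 -2.5
caddy_two 0.041 0.4694 -0.1311 -2.5
```

Both overlays follow the outlines, and the two views agree to within about 4 mm. I'll start with the salt shaker, turning the jaws to open along world x.

```bash
python3 -m jog '0.095 0.02 0.01 0 0 0 5; 0.095 0.055 0.028 0 0 0 12; 0.095 0.095 0.049 0 0 0 20; 0.095 0.135 0.069 0 0 0 28; 0.095 0.175 0.09 0 0 0 36; 0.095 0.215 0.11 0 0 0 44; 0.095 0.255 0.131 0 0 0 52; 0.095 0.295 0.151 0 0 0 60; 0.095 0.33 0.169 -0.01 0 0 68; 0.095 0.36 0.184 -0.02 0 0 73; 0.095 0.371 0.19 -0.04 0 0 75.5; 0.095 0.371 0.19 -0.06 0 0 75.5; 0.095 0.371 0.19 -0.06 0 0 75.5' 30
python3 - <<'E'
from bench import *
import cv2
f=grab_frame('wrist');cv2.imwrite('pics/w1.png',f['img'][:,:,::-1]);print(sense()['qpos'])
E
```

```text
clock: 3.25
tool_pos: [0.5337, -0.437, 0.1505]
eef_rot: [-2.213, -2.22, 0.0]
contact_force: [-0.7, 0.3, -0.5]
finger_gap: 0.996
[-7.64515132e-01  2.55844026e-01  1.60519728e+00 -1.01655152e-04
  1.28449307e+00 -7.66578446e-01]
```

View pics/w1.png

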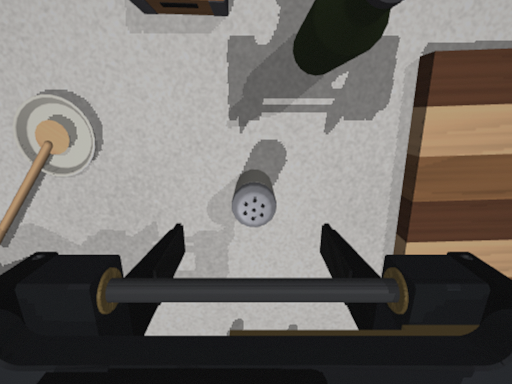

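The wrist view shows the salt cap at (254,206), midway between the fingertips at columns 182 and 325. I'll check its position with a ray, then descend.

```bash
python3 - <<'E'
from bench import *
from h import *
f=grab_frame('wrist');print(ray(f,(254,206),.082),f['position'])
E
python3 -m jog '0.095 0 0 -0.03 0 0 0; 0.095 0 0 -0.07 0 0 0; 0.095 0 0 -0.095 0 0 0; 0.095 0 0 -0.106 0 0 0; 0.095 0 0 -0.108 0 0 0; 0.0 0 0 -0.108 0 0 0; 0.0 0 0 -0.108 0 0 0; 0.0 0 0 -0.108 0 0 0; 0.0 0 0 -0.108 0 0 0; 0.0 0 0 -0.108 0 0 0; 0.0 0 0 -0.108 0 0 0' 30
```

```text
[ 0.53615631 -0.43874565] [ 0.53497975 -0.35303703  0.32289366]
clock: 4.45
tool_pos: [0.5349, -0.4391, 0.0469]
eef_rot: [2.219, 2.223, -0.0]
contact_force: [-0.3, -0.1, 0.6]
finger_gap: 0.549
```

```bash
python3 -m jog '0.0 0 0 0 0 0 0; 0.0 0 0 0 0 0 0; 0.0 0 0 0 0 0 0; 0.0 0 0 0.008 0 0 0; 0.0 0 0 0.03 0 0 0; 0.0 0 0 0.06 0 0 0; 0.0 -0.005 0 0.1 0 0 0; 0.0 -0.02 0.01 0.13 0 0 0; 0.0 -0.035 0.03 0.145 0 0 0; 0.0 -0.045 0.06 0.15 0 0 0; 0.0 -0.055 0.1 0.15 0 0 0; 0.0 -0.056 0.145 0.15 0 0 0; 0.0 -0.056 0.19 0.15 0 0 0;0.0 -0.056 0.235 0.15 0 0 0; 0.0 -0.056 0.28 0.15 0 0 0; 0.0 -0.056 0.325 0.15 0 0 0; 0.0 -0.056 0.37 0.15 0 0 0; 0.0 -0.056 0.415 0.15 0 0 0; 0.0 -0.056 0.455 0.15 0 0 0; 0.0 -0.056 0.49 0.15 0 0 0' 30
python3 -m jog '0.0 0 0.02 0 0 0 0; 0.0 0 0.03 -0.005 0 0 0; 0 0 0.032 -0.03 0 0 0; 0 0 0.032 -0.06 0 0 0; 0 0 0.032 -0.09 0 0 0; 0 0 0.032 -0.09 0 0 0'
python3 - <<'E'
from bench import *
import cv2
f=grab_frame('wrist');cv2.imwrite('pics/w2.png',f['img'][:,:,::-1])
E
```

```text
clock: 6.45
tool_pos: [0.4782, 0.053, 0.197]
eef_rot: [2.218, 2.224, 0.001]
contact_force: [0.1, -0.3, -2.0]
finger_gap: 0.456
clock: 7.05
tool_pos: [0.4748, 0.0822, 0.1016]
eef_rot: [-2.216, -2.218, 0.012]
contact_force: [-0.8, 0.5, -1.4]
finger_gap: 0.457
```

View pics/w2.png

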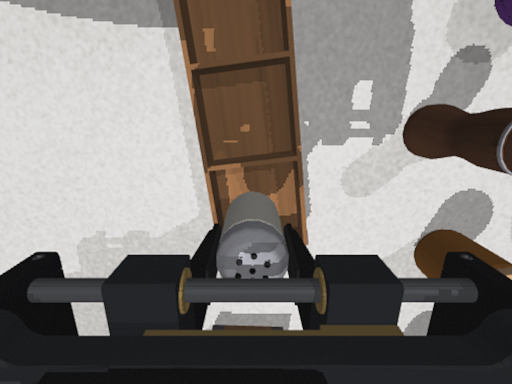

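The wrist view shows the salt over the near section, with the first divider running from about (210,166) to (296,158). I'll use those to check the caddy pose.

```bash
python3 - <<'E'
from bench import *
from h import *
f=grab_frame('wrist')
x,y,a=.4701,.1649,np.radians(6.5)
c,s=np.cos(a),np.sin(a)
im=f['img'][:,:,::-1].copy()
for yy in (-.121,-.043,-.039,.039,.043,.121):
    l=[proj(f,[x+c*xx-s*yy,y+s*xx+c*yy,.04])[0] for xx in(-.043,.043)]
    cv2.line(im,*[tuple(int(round(v)) for v in p) for p in l],(0,255,255),1)
for xx in (-.043,-.039,.039,.043):
    l=[proj(f,[x+c*xx-s*yy,y+s*xx+c*yy,.04])[0] for yy in(-.08,.125)]
    cv2.line(im,*[tuple(int(round(v)) for v in p) for p in l],(0,255,0),1)
cv2.imwrite('pics/w3.png',cv2.resize(im[0:300,130:380],None,fx=2,fy=2)); print(sense()['tool_pos'])
E
```

```text
[0.47847111 0.08250338 0.10647796]
```

View pics/w3.png

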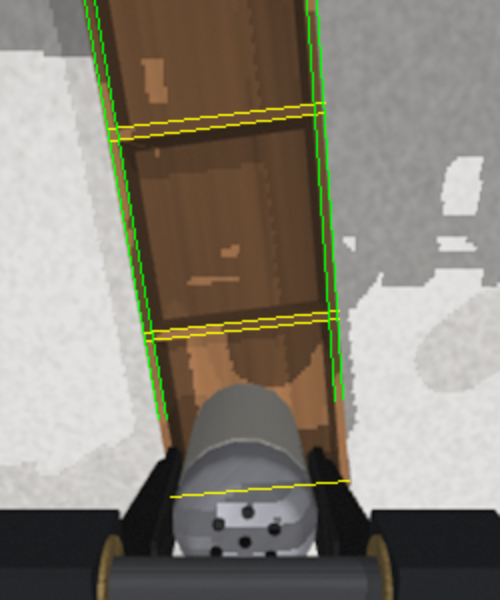

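The projected caddy lines match the walls. Lowering the salt onto the section floor.

```bash
python3 -m jog '0 0.001 0.001 -0.02 0 0 0; 0 0.001 0.001 -0.04 0 0 0; 0 0.001 0.001 -0.048 0 0 0; 0 0.001 0.001 -0.051 0 0 0; 0 0.001 0.001 -0.053 0 0 0; 0 0.001 0.001 -0.054 0 0 0;0 0.001 0.001 -0.054 0 0 0'
```

```text
clock: 7.85
tool_pos: [0.4805, 0.084, 0.0535]
eef_rot: [2.219, 2.223, 0.002]
contact_force: [-0.3, -0.5, -0.9]
finger_gap: 0.456
```

```bash
python3 -m jog '0 0 0 -0.001 0 0 0; 0 0 0 -0.001 0 0 0'
python3 -m jog '0.05 0 0 0 0 0 0; 0.06 0 0 0 0 0 0; 0.07 0 0 0 0 0 0; 0.095 0 0 0 0 0 0; 0.095 0 0 0 0 0 0; 0.095 0 0 0 0 0 0; 0.095 0 0 0.01 0 0 0; 0.095 0 0 0.04 0 0 0; 0.095 0 0 0.08 0 0 0; 0.095 0 0 0.12 0 0 0'
python3 - <<'E'
from bench import *
import cv2
f=grab_frame('wrist');cv2.imwrite('pics/w4.png',f['img'][:,:,::-1])
E
```

```text
clock: 8.05
tool_pos: [0.4805, 0.084, 0.0526]
eef_rot: [2.219, 2.223, 0.002]
contact_force: [-2.0, 0.3, 1.8]
finger_gap: 0.46
clock: 9.05
tool_pos: [0.4793, 0.0839, 0.1733]
eef_rot: [-2.219, -2.223, 0.001]
contact_force: [-0.4, -0.3, 0.2]
finger_gap: 1.001
```

View pics/w4.png

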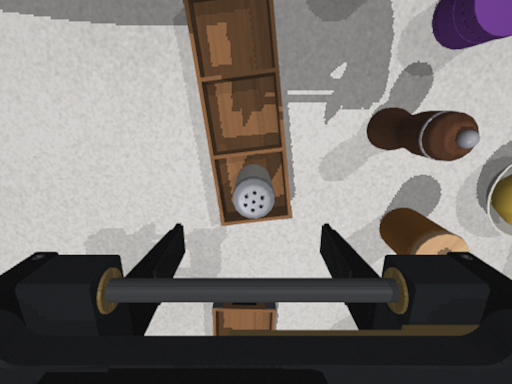

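The salt is upright in its section, with its cap at (254,197). The pepper mill is next.

```bash
python3 -m jog '0.095 0.025 0.01 0.01 0 0 0; 0.095 0.065 0.026 0.01 0 0 0; 0.095 0.105 0.042 0.01 0 0 0; 0.095 0.14 0.056 0.005 0 0 0; 0.095 0.16 0.064 0 0 0 0; 0.095 0.165 0.066 0 0 0 0; 0.095 0.165 0.066 0 0 0 0; 0.095 0.165 0.066 0 0 0 0'
python3 - <<'E'
from bench import *
import cv2
f=grab_frame('wrist');cv2.imwrite('pics/w5.png',f['img'][:,:,::-1])
from h import *
for t,p in [('pepper_mill',(.645,.150))]:
    print(proj(f,[p[0],p[1],.14]))
E
```

```text
clock: 9.9
tool_pos: [0.6442, 0.1497, 0.1721]
eef_rot: [2.22, 2.223, -0.0]
contact_force: [0.1, 0.5, 0.3]
finger_gap: 1.004
[[252.53847972 220.63832848]]
```

View pics/w5.png

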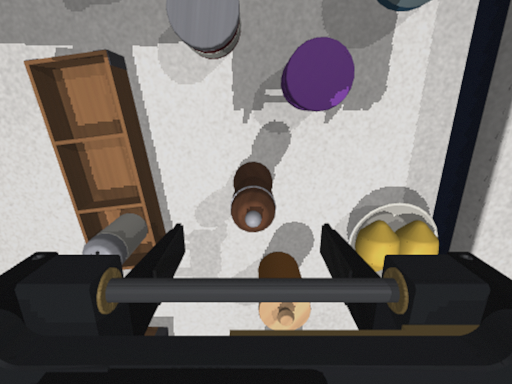

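The mill's ball is at (253,219) and predicted at (252.5,220.6), so I'll descend and grip.

```bash
python3 -m jog '0.095 0 0 -0.02 0 0 0; 0.095 0 0 -0.055 0 0 0; 0.095 0 0 -0.085 0 0 0; 0.095 0 0 -0.096 0 0 0; 0.095 0 0 -0.098 0 0 0; 0 0 0 -0.098 0 0 0; 0 0 0 -0.098 0 0 0; 0 0 0 -0.098 0 0 0; 0 0 0 -0.098 0 0 0; 0 0 0 -0.098 0 0 0; 0 0 0 -0.098 0 0 0; 0 0 0 -0.098 0 0 0; 0 0 0 -0.098 0 0 0; 0 0 0 -0.098 0 0 0; 0 0 0 -0.098 0 0 0' 30
```

```text
clock: 11.45
tool_pos: [0.6448, 0.15, 0.0736]
eef_rot: [-2.219, -2.223, 0.0]
contact_force: [0.5, 0.1, 0.5]
finger_gap: 0.435
```

```bash
python3 -m jog '0 0 0 0.01 0 0 0; 0 0 0 0.035 0 0 0; 0 0 0 0.07 0 0 0; 0 -0.01 0.005 0.095 0 0 0; 0 -0.035 0.018 0.1 0 0 0; 0 -0.07 0.036 0.1 0 0 0; 0 -0.105 0.055 0.1 0 0 0; 0 -0.14 0.074 0.1 0 0 0; 0 -0.168 0.088 0.1 0 0 0; 0 -0.18 0.095 0.1 0 0 0; 0 -0.184 0.097 0.095 0 0 0; 0 -0.184 0.097 0.07 0 0 0; 0 -0.184 0.097 0.04 0 0 0; 0 -0.184 0.097 0.02 0 0 0; 0 -0.184 0.097 0.011 0 0 0; 0 -0.184 0.097 0.008 0 0 0; 0 -0.184 0.097 0.006 0 0 0; 0 -0.184 0.097 0.005 0 0 0; 0 -0.184 0.097 0.005 0 0 0; 0 -0.184 0.097 0.005 0 0 0'
```

```text
clock: 13.45
tool_pos: [0.4614, 0.2473, 0.0796]
eef_rot: [2.219, 2.223, 0.003]
contact_force: [0.9, 0.5, -1.4]
finger_gap: 0.434
```

```bash
python3 -m jog '0 0 0 -0.001 0 0 0; 0 0 0 -0.001 0 0 0; 0 0 0 -0.001 0 0 0'
```

```text
clock: 13.75
tool_pos: [0.4616, 0.2473, 0.0796]
eef_rot: [2.219, 2.223, 0.002]
contact_force: [-1.6, -0.6, 5.7]
finger_gap: 0.433
```

Floor contact shows at 5.7 N. I'll release and retreat upward.

```bash
python3 -m jog '0.05 0 0 0 0 0 0; 0.06 0 0 0 0 0 0; 0.07 0 0 0 0 0 0; 0.095 0 0 0 0 0 0; 0.095 0 0 0 0 0 0; 0.095 0 0 0 0 0 0; 0.095 0 0 0.01 0 0 0; 0.095 0 0 0.04 0 0 0; 0.095 0 0 0.08 0 0 0; 0.095 0 0 0.12 0 0 0; 0.095 0 0 0.14 0 0 0; 0.095 0 0 0.14 0 0 0'
python3 - <<'E'
from bench import *
import cv2
f=grab_frame('wrist');cv2.imwrite('pics/w6.png',f['img'][:,:,::-1])
E
```

```text
clock: 14.95
tool_pos: [0.4631, 0.2479, 0.223]
eef_rot: [2.217, 2.221, 0.013]
contact_force: [-0.6, 0.4, 0.8]
finger_gap: 1.0
```

View pics/w6.png

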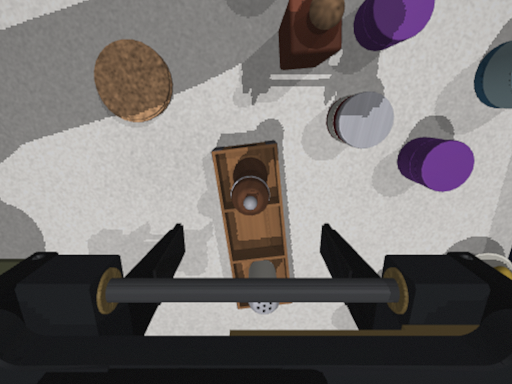

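The mill stands in the far section, its ball at (250,203). Now over the honey jar.

```bash
python3 -m jog '0.095 0.015 -0.015 0 0 0 0; 0.095 0.04 -0.04 0 0 0 0; 0.095 0.07 -0.07 0 0 0 0; 0.095 0.1 -0.1 0 0 0 0; 0.095 0.13 -0.13 0 0 0 0; 0.095 0.16 -0.16 0 0 0 0; 0.095 0.19 -0.195 -0.01 0 0 0; 0.095 0.21 -0.215 -0.03 0 0 0; 0.095 0.22 -0.227 -0.06 0 0 0; 0.095 0.22 -0.227 -0.068 0 0 0; 0.095 0.22 -0.227 -0.068 0 0 0; 0.095 0.22 -0.227 -0.068 0 0 0'
python3 - <<'E'
from bench import *
import cv2
f=grab_frame('wrist');cv2.imwrite('pics/w7.png',f['img'][:,:,::-1])
from h import *
print(proj(f,[.681,.020,.106]))
E
```

```text
clock: 16.2
tool_pos: [0.6802, 0.0208, 0.1496]
eef_rot: [-2.218, -2.224, 0.001]
contact_force: [0.0, -1.1, -0.5]
finger_gap: 0.999
[[252.49847087 216.62064487]]
```

View pics/w7.png

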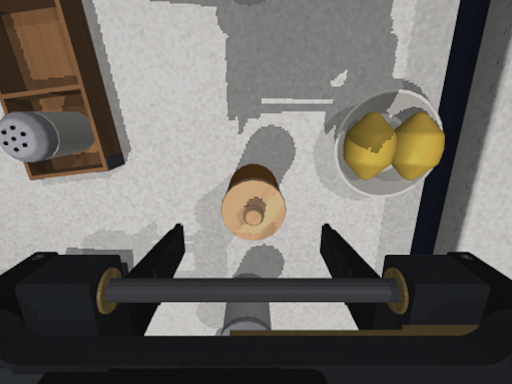

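The knob is at (254,216) against a predicted (252.5,216.6). Descend and grip.

```bash
python3 -m jog '0.095 0 0 -0.02 0 0 0; 0.095 0 0 -0.055 0 0 0; 0.095 0 0 -0.09 0 0 0; 0.095 0 0 -0.104 0 0 0; 0.095 0 0 -0.109 0 0 0; 0.095 0 0 -0.109 0 0 0; 0 0 0 -0.109 0 0 0; 0 0 0 -0.109 0 0 0; 0 0 0 -0.109 0 0 0; 0 0 0 -0.109 0 0 0; 0 0 0 -0.109 0 0 0; 0 0 0 -0.109 0 0 0; 0 0 0 -0.109 0 0 0; 0 0 0 -0.109 0 0 0; 0 0 0 -0.109 0 0 0' 30
```

```text
clock: 17.75
tool_pos: [0.681, 0.02, 0.041]
eef_rot: [2.219, 2.223, 0.0]
contact_force: [0.2, -0.8, 2.3]
finger_gap: 0.624
```

```bash
python3 -m jog '0 0 0 0.008 0 0 0; 0 0 0 0.03 0 0 0; 0 0 0 0.06 0 0 0; 0 -0.01 -0.003 0.085 0 0 0; 0 -0.035 -0.015 0.09 0 0 0; 0 -0.065 -0.04 0.09 0 0 0; 0 -0.095 -0.067 0.09 0 0 0; 0 -0.125 -0.089 0.09 0 0 0; 0 -0.155 -0.11 0.09 0 0 0; 0 -0.185 -0.132 0.09 0 0 0; 0 -0.203 -0.145 0.09 0 0 0; 0 -0.211 -0.151 0.085 0 0 0; 0 -0.211 -0.151 0.06 0 0 0; 0 -0.211 -0.151 0.055 0 0 0; 0 -0.211 -0.151 0.055 0 0 0'
python3 - <<'E'
from bench import *
from h import *
f=grab_frame('wrist')
x,y,a=.4676,-.1721,np.radians(-2.5)
c,s=np.cos(a),np.sin(a)
im=f['img'][:,:,::-1].copy()
for yy in (-.084,-.08,-.002,.002,.08,.084):
    l=[proj(f,[x+c*xx-s*yy,y+s*xx+c*yy,.04])[0] for xx in(-.043,.043)]
    cv2.line(im,*[tuple(int(round(v)) for v in p) for p in l],(0,255,255),1)
for xx in (-.043,-.039,.039,.043):
    l=[proj(f,[x+c*xx-s*yy,y+s*xx+c*yy,.04])[0] for yy in(.02,.084)]
    cv2.line(im,*[tuple(int(round(v)) for v in p) for p in l],(0,255,0),1)
cv2.imwrite('pics/w8.png',im); print(sense()['tool_pos'])
E
```

```text
clock: 19.25
tool_pos: [0.4688, -0.1302, 0.094]
eef_rot: [-2.217, -2.221, 0.002]
contact_force: [0.6, 0.2, -2.3]
finger_gap: 0.622
[ 0.46972481 -0.13052231  0.09520704]
```

View pics/w8.png

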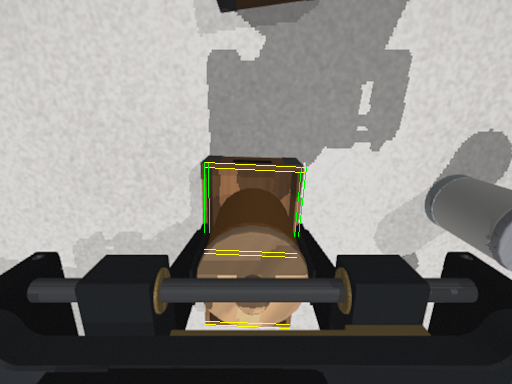

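The model lines sit a few pixels below the rim's far edge (about 157–162, predicted 163–168). I'll refine the short caddy's pose from this view.

```bash
python3 - <<'E'
from bench import *
from h import *
import pickle
f=grab_frame('wrist')
im=f['img'][140:260,190:320,::-1]
cv2.imwrite('pics/w9.png',cv2.resize(im,None,fx=5,fy=5,interpolation=cv2.INTER_CUBIC))
pickle.dump(f,open('f9.pkl','wb'))
E
```

```text
(no output)
```

View pics/w9.png

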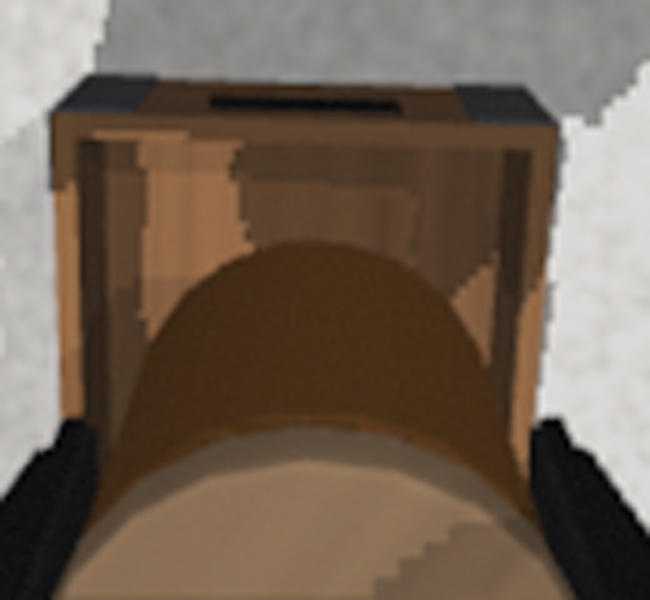

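```bash
python3 - <<'E'
from h import *
import pickle
f=pickle.load(open('f9.pkl','rb'))
a=ray(f,(190+52/5,140+113/5),.04);b=ray(f,(190+560/5,140+126/5),.04)
m=(a+b)/2;print(a,b,np.linalg.norm(a-b))
yaw=np.arctan2(*(b-a)[::-1]);print(np.degrees(yaw))
for d in (.043,.125):
  print(m+d*np.array([np.sin(yaw),-np.cos(yaw)]))
E
```

```text
[ 0.42631065 -0.08705072] [ 0.51232022 -0.08908259] 0.08603356142391465
-1.3532951532958717
[ 0.46829989 -0.13105466]
[ 0.46636328 -0.21303179]
```

The measured rim width is 86.0 mm, and the section centres come out at (0.468,-0.131) and (0.466,-0.213), matching the earlier fit. Lowering.

```bash
python3 -m jog '0 -0.0015 0 -0.02 0 0 0; 0 -0.0015 0 -0.035 0 0 0; 0 -0.0015 0 -0.043 0 0 0; 0 -0.0015 0 -0.046 0 0 0; 0 -0.0015 0 -0.048 0 0 0; 0 -0.0015 0 -0.049 0 0 0; 0 -0.0015 0 -0.049 0 0 0; 0 -0.0015 0 -0.05 0 0 0; 0 -0.0015 0 -0.05 0 0 0; 0 -0.0015 0 -0.05 0 0 0'
```

```text
clock: 20.35
tool_pos: [0.469, -0.1313, 0.0469]
eef_rot: [2.219, 2.223, 0.001]
contact_force: [-2.0, 1.6, 5.6]
finger_gap: 0.627
```

Contact with the floor. Releasing and lifting.

```bash
python3 -m jog '0.062 0 0 0 0 0 0; 0.07 0 0 0 0 0 0; 0.08 0 0 0 0 0 0; 0.095 0 0 0 0 0 0; 0.095 0 0 0 0 0 0; 0.095 0 0 0 0 0 0; 0.095 0 0 0.01 0 0 0; 0.095 0 0 0.04 0 0 0; 0.095 0 0 0.08 0 0 0; 0.095 0 0 0.11 0 0 0; 0.095 0 0 0.11 0 0 0'
python3 - <<'E'
from bench import *
import cv2
f=grab_frame('wrist');cv2.imwrite('pics/w10.png',f['img'][:,:,::-1])
from h import *
print(proj(f,[.469,-.131,.112]))
f=grab_frame('top');cv2.imwrite('pics/t10.png',cv2.resize(f['img'][110:280,60:460,::-1],None,fx=2,fy=2))
E
```

```text
clock: 21.45
tool_pos: [0.4717, -0.1323, 0.1623]
eef_rot: [2.212, 2.216, 0.007]
contact_force: [0.1, 0.1, 0.7]
finger_gap: 1.0
[[247.92710223 211.23673641]]
```

View pics/w10.png

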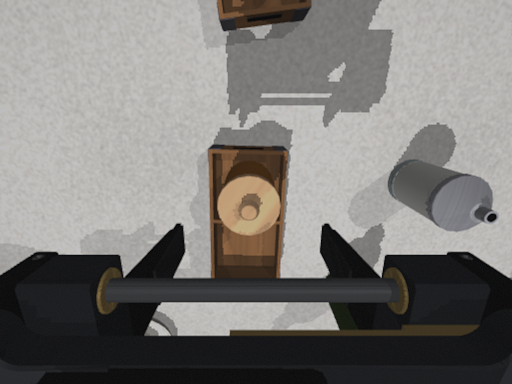

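View pics/t10.png

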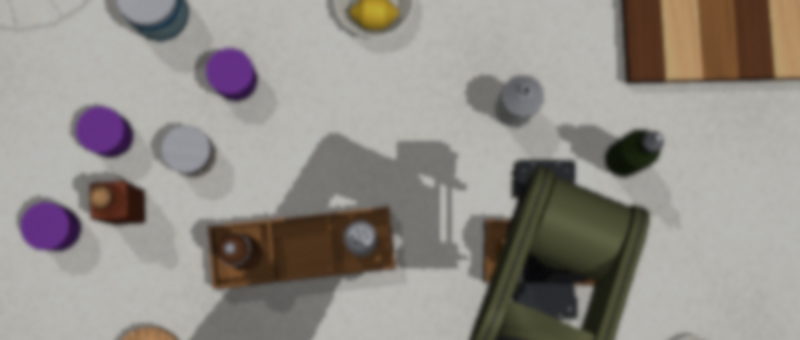

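The honey is upright in its section, its knob at (249,212). Now over the sugar pourer.

```bash
python3 -m jog '0.095 0.015 0 0.01 0 0 0; 0.095 0.05 0 0.01 0 0 0; 0.095 0.09 0 0.01 0 0 0; 0.095 0.13 0 0.01 0 0 0; 0.095 0.165 0 0.01 0 0 0; 0.095 0.19 -0.001 0.01 0 0 0; 0.095 0.203 -0.001 0.005 0 0 0; 0.095 0.2055 -0.001 0 0 0 0; 0.095 0.2055 -0.001 0 0 0 0; 0.095 0.2055 -0.001 0 0 0 0'
python3 - <<'E'
from bench import *
import cv2
f=grab_frame('wrist');cv2.imwrite('pics/w11.png',f['img'][:,:,::-1])
from h import *
print(proj(f,[.674,-.132,.123]),sense()['tool_pos'])
E
```

```text
clock: 22.55
tool_pos: [0.6725, -0.1319, 0.1544]
eef_rot: [-2.218, -2.222, 0.002]
contact_force: [0.2, -0.3, -0.5]
finger_gap: 0.999
[[253.48504357 221.53251467]] [ 0.67279821 -0.13195035  0.15512735]
```

View pics/w11.png

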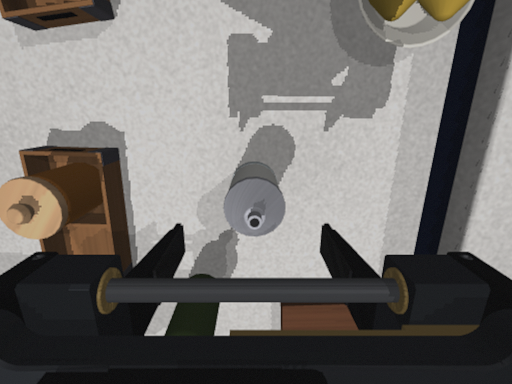

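The spout is at (255,219), predicted (253.5,221.5). Descend and grip.

```bash
python3 -m jog '0.095 0 0 -0.02 0 0 0; 0.095 0 0 -0.055 0 0 0; 0.095 0 0 -0.088 0 0 0; 0.095 0 0 -0.1 0 0 0; 0.095 0 0 -0.105 0 0 0; 0.095 0 0 -0.105 0 0 0; 0 0 0 -0.105 0 0 0; 0 0 0 -0.105 0 0 0; 0 0 0 -0.105 0 0 0; 0 0 0 -0.105 0 0 0; 0 0 0 -0.105 0 0 0; 0 0 0 -0.105 0 0 0; 0 0 0 -0.105 0 0 0; 0 0 0 -0.105 0 0 0; 0 0 0 -0.105 0 0 0' 30
```

```text
clock: 24.1
tool_pos: [0.674, -0.1321, 0.0509]
eef_rot: [2.219, 2.223, 0.0]
contact_force: [0.8, 0.4, 1.1]
finger_gap: 0.593
```

```bash
python3 -m jog '0 0 0 0.008 0 0 0; 0 0 0 0.03 0 0 0; 0 0 0 0.065 0 0 0; 0 -0.005 -0.005 0.1 0 0 0; 0 -0.02 -0.025 0.12 0 0 0; 0 -0.045 -0.045 0.12 0 0 0; 0 -0.08 -0.06 0.12 0 0 0; 0 -0.115 -0.072 0.12 0 0 0; 0 -0.15 -0.081 0.12 0 0 0; 0 -0.185 -0.081 0.12 0 0 0; 0 -0.202 -0.081 0.115 0 0 0; 0 -0.2075 -0.081 0.09 0 0 0; 0 -0.2075 -0.081 0.055 0 0 0; 0 -0.2075 -0.081 0.03 0 0 0; 0 -0.2075 -0.081 0.016 0 0 0; 0 -0.2075 -0.081 0.01 0 0 0; 0 -0.2075 -0.081 0.007 0 0 0; 0 -0.2075 -0.081 0.005 0 0 0; 0 -0.2075 -0.081 0.005 0 0 0; 0 -0.2075 -0.081 0.005 0 0 0'
```

```text
clock: 26.1
tool_pos: [0.4672, -0.2135, 0.0569]
eef_rot: [2.218, 2.222, 0.001]
contact_force: [0.8, -0.6, -0.9]
finger_gap: 0.592
```

```bash
python3 -m jog '0 0 0 -0.001 0 0 0; 0 0 0 -0.001 0 0 0; 0 0 0 -0.001 0 0 0'
```

```text
clock: 26.4
tool_pos: [0.4674, -0.2136, 0.0568]
eef_rot: [2.218, 2.222, 0.001]
contact_force: [-1.7, 1.2, 5.7]
finger_gap: 0.588
```

```bash
python3 -m jog '0.06 0 0 0 0 0 0; 0.07 0 0 0 0 0 0; 0.08 0 0 0 0 0 0; 0.095 0 0 0 0 0 0; 0.095 0 0 0 0 0 0; 0.095 0 0 0 0 0 0; 0.095 0 0 0.01 0 0 0; 0.095 0 0 0.04 0 0 0; 0.095 0 0 0.08 0 0 0; 0.095 0 0 0.12 0 0 0; 0.095 0 0 0.16 0 0 0; 0.095 0 0 0.175 0 0 0; 0.095 0 0 0.175 0 0 0'
python3 - <<'E'
from bench import *
import cv2
f=grab_frame('wrist');cv2.imwrite('pics/w12.png',f['img'][:,:,::-1])
E
```

```text
clock: 27.7
tool_pos: [0.4677, -0.2138, 0.2332]
eef_rot: [2.215, 2.219, 0.002]
contact_force: [-0.4, -0.8, 0.1]
finger_gap: 0.996
```

View pics/w12.png

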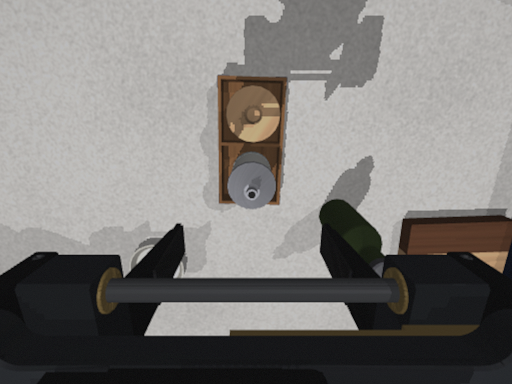

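Both short-caddy items are upright in their sections. The oil bottle is last.

```bash
python3 -m jog '0.095 0.015 -0.008 0 0 0 0; 0.095 0.045 -0.025 0 0 0 0; 0.095 0.08 -0.044 0 0 0 0; 0.095 0.11 -0.06 0 0 0 0; 0.095 0.13 -0.071 0 0 0 0; 0.095 0.1355 -0.074 0 0 0 0; 0.095 0.1355 -0.074 0 0 0 0; 0.095 0.1355 -0.074 0 0 0 0'
python3 - <<'E'
from bench import *
import cv2
f=grab_frame('wrist');cv2.imwrite('pics/w13.png',f['img'][:,:,::-1])
from h import *
print(proj(f,[.602,-.287,.19]),sense()['tool_pos'])
E
```

```text
clock: 28.55
tool_pos: [0.6006, -0.2863, 0.228]
eef_rot: [-2.217, -2.221, 0.001]
contact_force: [0.2, 1.0, -0.3]
finger_gap: 0.997
[[253.32949    219.06343503]] [ 0.60070045 -0.28633157  0.22869227]
```

View pics/w13.png

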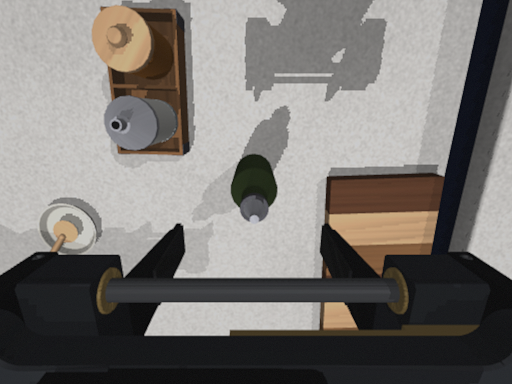

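The spout tip is at (254,218), predicted (253,219). Descend onto the neck and grip.

```bash
python3 -m jog '0.095 0 0 -0.02 0 0 0; 0.095 0 0 -0.055 0 0 0; 0.095 0 0 -0.088 0 0 0; 0.095 0 0 -0.098 0 0 0; 0.095 0 0 -0.101 0 0 0; 0.04 0 0 -0.101 0 0 0; 0.04 0 0 -0.101 0 0 0; 0.04 0 0 -0.101 0 0 0; 0.04 0 0 -0.101 0 0 0; 0.04 0 0 -0.101 0 0 0; 0.0 0 0 -0.101 0 0 0; 0 0 0 -0.101 0 0 0; 0 0 0 -0.101 0 0 0; 0 0 0 -0.101 0 0 0; 0 0 0 -0.101 0 0 0; 0 0 0 -0.101 0 0 0; 0 0 0 -0.101 0 0 0; 0 0 0 -0.101 0 0 0; 0 0 0 -0.101 0 0 0' 30
```

```text
clock: 30.5
tool_pos: [0.6018, -0.287, 0.1285]
eef_rot: [-2.219, -2.223, -0.0]
contact_force: [1.0, 0.0, -1.5]
finger_gap: 0.272
```

```bash
python3 -m jog '0 0 0 0.006 0 0 0; 0 0 0 0.025 0 0 0; 0 0 0 0.055 0 0 0; 0 0 0 0.09 0 0 0; 0 0 0.005 0.125 0 0 0; 0 0 0.02 0.15 0 0 0; 0 0 0.045 0.16 0 0 0; 0 -0.003 0.075 0.16 0 0 0; 0 -0.01 0.11 0.16 0 0 0; 0 -0.017 0.145 0.16 0 0 0; 0 -0.026 0.18 0.16 0 0 0; 0 -0.036 0.215 0.16 0 0 0; 0 -0.047 0.25 0.16 0 0 0; 0 -0.058 0.285 0.16 0 0 0; 0 -0.071 0.32 0.16 0 0 0; 0 -0.085 0.355 0.16 0 0 0; 0 -0.101 0.39 0.16 0 0 0; 0 -0.117 0.42 0.16 0 0 0; 0 -0.127 0.441 0.16 0 0 0; 0 -0.131 0.45 0.16 0 0 0'
python3 -m jog '0 -0.001 0.002 0 0 0 0; 0 -0.001 0.002 -0.01 0 0 0; 0 -0.001 0.002 -0.035 0 0 0; 0 -0.001 0.002 -0.06 0 0 0; 0 -0.001 0.002 -0.08 0 0 0; 0 -0.001 0.002 -0.09 0 0 0; 0 -0.001 0.002 -0.09 0 0 0; 0 -0.001 0.002 -0.09 0 0 0'
python3 - <<'E'
from bench import *
import cv2
f=grab_frame('wrist');cv2.imwrite('pics/w14.png',f['img'][:,:,::-1])
f=grab_frame('scene');cv2.imwrite('pics/s14.png',cv2.resize(f['img'][80:280,150:350,::-1],None,fx=3,fy=3))
E
```

```text
clock: 32.5
tool_pos: [0.4693, 0.1644, 0.2882]
eef_rot: [-2.216, -2.225, 0.001]
contact_force: [-0.7, -0.5, -3.3]
finger_gap: 0.274
clock: 33.3
tool_pos: [0.4704, 0.1646, 0.1992]
eef_rot: [2.22, 2.222, 0.001]
contact_force: [0.5, 0.9, -3.7]
finger_gap: 0.273
```

View pics/w14.png

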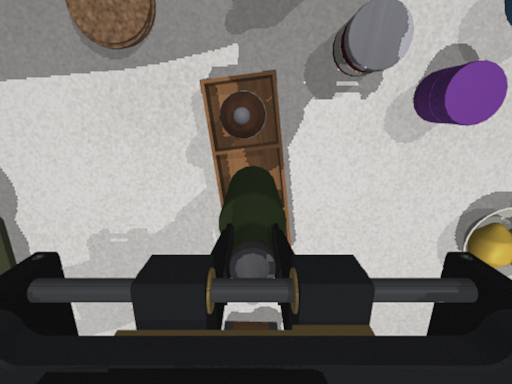

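View pics/s14.png

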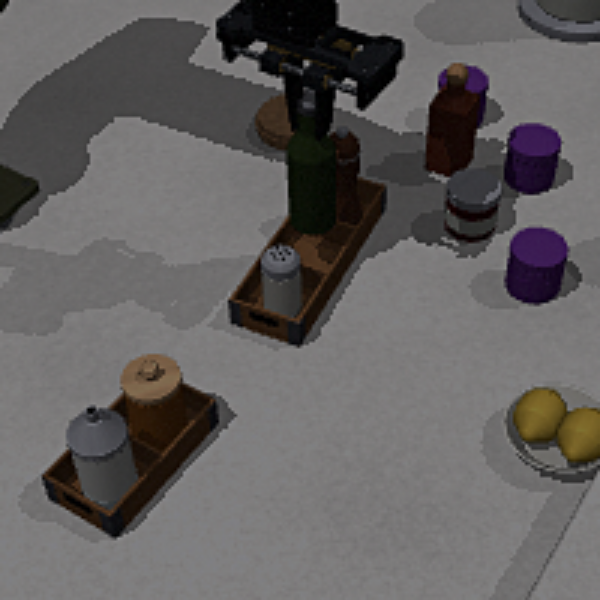

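The bottle hangs upright over the middle section, with all the other placed items standing. Lowering it.

```bash
python3 -m jog '0 0 0 -0.015 0 0 0; 0 0 0 -0.035 0 0 0; 0 0 0 -0.05 0 0 0; 0 0 0 -0.058 0 0 0; 0 0 0 -0.061 0 0 0; 0 0 0 -0.063 0 0 0; 0 0 0 -0.064 0 0 0; 0 0 0 -0.065 0 0 0; 0 0 0 -0.065 0 0 0; 0 0 0 -0.065 0 0 0'
```

```text
clock: 34.4
tool_pos: [0.4704, 0.1652, 0.1346]
eef_rot: [2.219, 2.223, 0.002]
contact_force: [1.2, 0.1, -2.2]
finger_gap: 0.272
```

```bash
python3 -m jog '0 0 0 -0.001 0 0 0; 0 0 0 -0.001 0 0 0; 0 0 0 -0.001 0 0 0'
```

```text
clock: 34.7
tool_pos: [0.4708, 0.1655, 0.1345]
eef_rot: [2.219, 2.223, 0.004]
contact_force: [-2.4, 1.5, 7.0]
finger_gap: 0.274
```

```bash
python3 -m jog '0.032 0 0 0 0 0 0; 0.04 0 0 0 0 0 0; 0.055 0 0 0 0 0 0; 0.07 0 0 0 0 0 0; 0.085 0 0 0 0 0 0; 0.085 0 0 0 0 0 0; 0.085 0 0 0 0 0 0; 0.085 0 0 0.01 0 0 0; 0.085 0 0 0.04 0 0 0; 0.085 0 0 0.075 0 0 0; 0.085 0 0 0.11 0 0 0; 0.085 0 0 0.13 0 0 0; 0.085 0 0 0.13 0 0 0'
python3 -m jog '0.085 -0.02 -0.02 0 0 0 0; 0.085 -0.05 -0.05 0 0 0 0; 0.085 -0.08 -0.09 0 0 0 0; 0.085 -0.1 -0.13 0 0 0 0; 0.085 -0.1 -0.16 0 0 0 0; 0.085 -0.1 -0.17 0 0 0 0; 0.085 -0.1 -0.17 0 0 0 0; 0.085 -0.1 -0.17 0 0 0 0'
cat > ver.py <<'E'
from bench import *
from h import *
res={'oil_bottle':(.4701,.1649),'salt_shaker':(.4794,.0834),'pepper_mill':(.4608,.2464),'honey_jar':(.4683,-.131),'sugar_pourer':(.4664,-.213)}
for n,r in [("top",(60,110,460,280)),("scene",(130,80,350,290))]:
    f=grab_frame(n);x0,y0,x1,y1=r;k=min(800/(x1-x0),600/(y1-y0))
    c=cv2.resize(f['img'][y0:y1,x0:x1,::-1],None,fx=k,fy=k,interpolation=cv2.INTER_CUBIC)
    from scipy import ndimage
    for t,p in res.items():
        PROF[t]=[(z+6,r) for z,r in PROF[t]] if n=='top' else PROF[t]
        hs=hulls(f,t,p); off=np.vstack([h.reshape(-1,2) for h in hs]).min(0)-3
        m=mask((90*S,90*S),hs,off); cc,_=cv2.findContours(m,0,1)
        o=max(cc,key=len).reshape(-1,2)/S+off-.5
        cv2.polylines(c,[np.round((o-[x0,y0]+.5)*k-.5).astype(np.int32)],True,(0,255,255),1)
    cv2.imwrite(f'pics/{n}_end.png',c)
print(sense()['clock'],sense()['contact_force'])
E
python3 ver.py
```

```text
clock: 36.0
tool_pos: [0.4718, 0.1655, 0.2678]
eef_rot: [2.216, 2.22, 0.011]
contact_force: [-0.5, 0.3, -0.3]
finger_gap: 0.896
clock: 36.8
tool_pos: [0.3698, -0.0044, 0.262]
eef_rot: [-2.218, -2.222, 0.0]
contact_force: [-0.5, 0.1, -0.8]
finger_gap: 0.896
36.9 [-0.35338851 -0.84638306  0.42640643]
```

View pics/top_end.png

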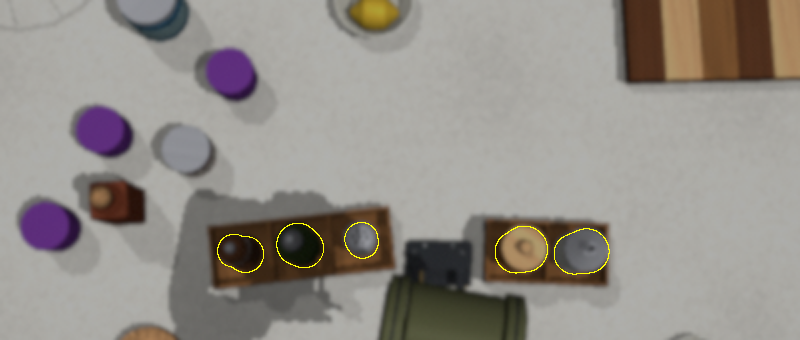

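View pics/scene_end.png

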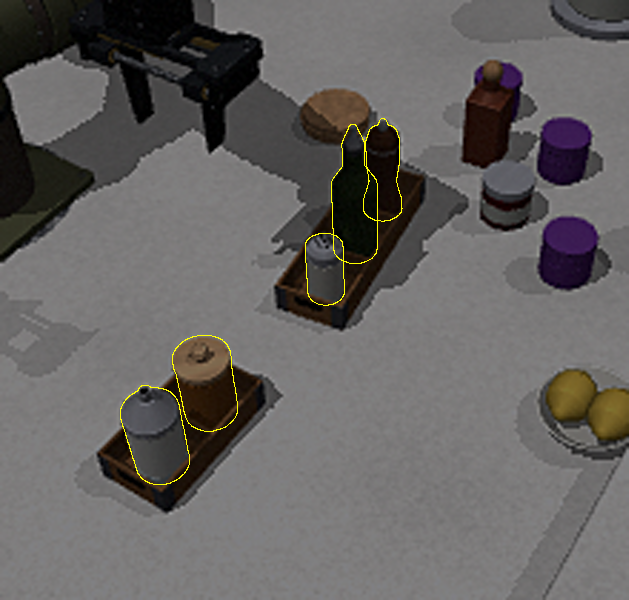

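All five items fit the outlines predicted for the section centres, standing upright, and the vinegar bottle and jam jar look unmoved. The arm is clear, so I'm handing the job in.

```bash
python3 - <<'E'
from bench import *
print(sign_off())
E
```

```text
the job is handed in; nothing more can be done
None
```

Both caddies are made up and the job is handed in at about 37 s; `sign_off()` gives no verdict.

- **Long caddy:** the oil bottle is in the middle, the pepper mill is on the +y side and the salt shaker on the −y side.
- **Short caddy:** the honey jar is on the +y side and the sugar pourer on the −y side.
- **Setting down:** each item was lowered until the force reading showed the floor, then released (about 6–7 N for four of them). The salt shaker's contact was lighter, at about 2 N.

**Last checks:**
- In the top and scene pictures every item lies on the outline predicted for its section centre, standing upright. By eye they are within a few millimetres.
- The vinegar bottle and the jam jar look unmoved in the pictures; I did not measure their positions. The purple look-alikes were not approached.
- The arm ended clear of everything, with no contact force beyond noise.

**Disagreements:** the first overlay of the short caddy in the wrist view seemed a few millimetres off. A re-measurement gave a rim width of 86.0 mm and section centres within about 1 mm of the first fit. The caddy's angle came out at −1.4° instead of −2.5°. No check failed.

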